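# Close the router-bit case and stow it home under the low bench shelf

## Task

Press the lid of the grey router-bit case down until it is fully shut, so that the case clears the underside of the low shelf, then slide the case lengthways into the shelf's empty bay and push it home, square against the stop rail at the back of the bay, until you feel it press on the rail. Do not ram the rail, do not let the case rub the underside of the shelf or lean on the shelf with the robot, and leave all the other things where they are.

Things in the scene. Friction and masses are not known exactly. Their poses are not given: they have to be found in the camera images.
- case_mid (a point): centre of the grey plastic router-bit case, 20 mm above its underside. The case is 150 long (x) x 56 wide (y) x 40.5 mm high with the lid shut, about 0.3 to 0.65 kg, loose on the bench. Axes: x along its length, y across towards the lid's hinge, z up. Either end may go in first; its long sides are plain and upright and can be gripped across the 56 mm.
- case_lid (a joint): angle of the case's lid: 0 shut, growing as it opens (rad). The lid is a 9 mm thick plate over the whole case, hinged along the case's +y long side at 31.5 mm above the case's underside; it stands a little open at the start. The hinge is stiff: the lid stays where it is left and takes about 3 N at its free edge to move, then stops hard on the case when shut.
- lid_edge (a point): point on the top face of the lid, mid-length, 6 mm in from its free edge (50 mm from the hinge); with the lid shut it lies 22 mm from the case's centre towards the case's -y side and 40.5 mm above the case's underside.
- shelf_top: board of the low riser shelf, fixed on the bench: 200 deep (x) x 316 wide (y) x 16 mm thick, front strip of walnut. Origin: middle of its front edge, on its underside, 52 mm above the bench; x points into the bays, away from the robot, y along the front edge, z up.
- shelf_base: uprights under the shelf board; same axes, origin below the board's, at bench level. Four dividers 12 mm thick, from 12 to 198 mm behind the front edge, centred at y = -144, -48, 48, 144 mm: three bays 84 mm wide and 52 mm high, open in front. Two hold stowed boxes that stick out up to 35 mm in front of the edge; the third is empty.
- bay_stop: wooden stop rail across the back of the empty bay, fixed: 14 (x) x 83 (y) x 24 mm high. Origin: middle of its front face, at bench level, on the bay's centre line; x points into the bay, away from the robot, as for shelf_top. Its face is 155 to 160 mm behind the shelf's front edge, so a case that is home has its outer end 5 to 10 mm inside the edge, out of reach of upright fingers.
- stone_box: dark wooden box 180 x 66 x 38 mm stowed in a bay; origin at bench level at its inner end. To be left alone.
- drill_box: dark steel box 180 x 62 x 34 mm stowed in another bay; origin at bench level at its inner end. To be left alone.
- sanding_block: beech sanding block 120 x 65 x 42 mm on the bench; origin under its centre. To be left alone.
- gauge: steel marking gauge lying on the bench, 200 mm rod (x), round head of 48 mm, 64 mm high with its brass screw; origin under the middle of the rod. To be left alone.
- ceramic_tray: white ceramic tray 160 x 100 x 22 mm on the bench; origin under its centre. To be left alone.
- router_insert: aluminium router-table insert plate 160 x 220 x 8 mm lying on the shelf; origin under its centre. To be left alone.
- mallet: beech mallet lying on the bench, 290 x 120 x 60 mm; origin under it, 110 mm from the middle of the head. To be left alone.
- glue_bottle: white glue bottle, 60 mm across, 165 mm high; origin under its centre. To be left alone.
Not all that is in view belongs to the job. Leave any purple or turquoise look-alike of the part that bears case_mid alone.

How it is judged:
By the outcome, as a careful person would: the job done as asked, in the order asked, and still so for the second after the job is handed in, with the robot touching nothing.
It also fails if it takes over 72 s, if anything falls off the work surface, if the arm or the gripper's body presses on something with over 40 N, if the wrist force passes 120 N, or if a joint passes its speed limit or range.

## Robot

A 7-joint arm with a two-finger parallel gripper is mounted at the origin on the work surface. World frame = base frame: x ahead of the robot, y to its left, z up, the work surface at z = 0. Lengths are in m, angles in rad, forces in N, time in s.
With the tool pointing down it reaches from about 0.35 to 0.775 m from the base axis. Payload 3.1 kg.
Tool frame: the origin (TCP) lies midway between the tips of the shut fingers; the grasp point (between the pads) lies 19 mm behind it; z points along the fingers, y is the direction in which the jaws open and shut (so a half turn about z gives the same grasp; the last joint's range is limited). The gripper opens to 85 mm and grips with 20 to 120 N. Pads are 22 mm wide; open, the fingers measure 114 mm over their backs; the gripper's body (76 mm by 85 mm) begins 54 mm behind the grasp point. The pads swing forward as they close: fully open they stand 13 mm farther back than shut.
Start: joints at [-1.381, 0.311, 0.014, 1.512, -0.004, 1.319, -0.027], TCP at [0.126, 0.535, 0.231] pointing down, gripper open.
Joint ranges: [-2.7, 2.7], [-0.3, 1.91], [-1.27, 1.3], [0.12, 2.57], [-1.44, 4.58], [0.2, 2.03], [-3.05, 3.05]. Speed limits (rad/s): [2.79, 2.79, 3.14, 3.14, 3.14, 3.14, 3.14].

## Interface

Orientations are given as a 3x3 rotation matrix whose columns are the frame's x, y, z axes.
In Python, from rig import r, jaws, solver, telemetry, viewer, hand_in, nets gives the robot as it stands. Calls block until the motion is done:
- r.movep(position, orientation): joint-space move of the TCP to a pose.
- r.servo_line(position, ori=None, velocity=0.15, f_stop=None): straight line of the TCP; ori=None keeps the orientation; velocity is the mean speed in m/s. With f_stop (N) it stops when the force on the tool has changed by that much, and returns True; else False.
- r.move_j(angles): joint-space move.
- jaws.command_gripper(opening): finger opening in m; the grip force is fixed at half the most; returns when the fingers have stopped.
- r.wait(seconds).
- solver.inverse_kinematics(position, orientation): joint angles nearest the present ones, or None.
- telemetry.sense(): the state.
- viewer.camera(name): name is "side" or "top" or "wrist"; returns the picture (480x640x3 uint8, red, green, blue); there is no depth.
- viewer.camera_model(name): a dict with "vertical_fov" (degrees; the focal length in pixels is half the picture's height over the tangent of half this angle, whatever the lens; pixels are square), "cx", "cy" (the principal point, pixels), "rvec" (rotation vector, rad) and "tvec" (3), from world to camera coordinates, as OpenCV has them; the wrist camera has in their place "T_tool_cam" (4x4, takes a point from camera to tool coordinates, whose origin is the TCP and whose axes are the flange's). Camera axes: x right, y down, z forward; pixel columns grow to the right and rows downward; lengths in m; the calibration is good to about 2 mm. The wrist camera is an equidistant fisheye: a pixel r from the principal point sees the ray r / f radians off the axis. A picture is of the moment at which its call begins: read the wrist's pose just before it. camera_model takes no time and is no camera call.
A pose or a line that the arm cannot do raises r.PlanningError and nothing moves.
- hand_in(): hands the job in, once; it reports no verdict.
Trained networks look in the newest picture that a camera, given by its name, has taken for a name from the list of things; names that differ only in an ending like _2 or _b are one class to them, and where a whole thing is asked for, a point or a joint stands for the part that bears it (a point fixed in the world has none). Each returns a list of dicts, best first, with "conf" (0 to 1); they miss things now and then, are a little off and sometimes report something else, mostly with a low value. They report only what shows in the picture. A call takes as long as a camera call. They do not tell look-alikes from the thing itself.
- nets.regions_of(camera, name): "pixels" (480x640 bool, what is visible of it) and "position" ([column, row] in pixels, amid what is visible of it).
The state is a dict: "time_s": time; "q": joint angles; "qd": joint speeds; "effort": joint torques, N m; "tcp_pos": TCP position; "orientation": TCP orientation; "force": force on the tool from outside, world axes, zero at the start; "wrist_torque": the same for the moment, N m; "grip_width": finger opening in m.
Only numpy, scipy, OpenCV 4.12 (cv2) and the standard library are available. Lean on these libraries where they do the work, as an engineer would, in place of code of your own. Each camera call takes 0.05 s, during which the arm holds its last target. There are 200 camera calls.

## Working session

There is one attempt and no reset: what is moved stays moved. The work goes in short steps, each a Python script; the robot and the scene stay as the last script left them, time stands still between calls to the robot, and variables do not carry over. Pictures are saved under pics/ and viewed, about 8 in all and at most 12, crops included, and the job is handed in when it is done.

```bash
ls; mkdir -p pics
cat > h.py <<'E'
import numpy as np, cv2
from rig import r, jaws, solver, telemetry, viewer, hand_in, nets
def save(n,im): cv2.imwrite('pics/'+n+'.png',cv2.cvtColor(im,cv2.COLOR_RGB2BGR))
def ray(cam,px,st=None):
    m=viewer.camera_model(cam); f=240/np.tan(np.radians(m['vertical_fov'])/2)
    d=np.array([(px[0]-m['cx'])/f,(px[1]-m['cy'])/f,1.])
    if cam=='wrist':
        th=np.hypot(d[0],d[1]); s=np.sin(th)/max(th,1e-9); d=np.array([d[0]*s,d[1]*s,np.cos(th)])
        T=np.array(m['T_tool_cam']); R=np.array(st['orientation'])
        return R@T[:3,3]+np.array(st['tcp_pos']), R@T[:3,:3]@d
    R=cv2.Rodrigues(np.array(m['rvec'],float))[0]; t=np.array(m['tvec'],float).ravel()
    return -R.T@t, R.T@d
def at_z(cam,px,z,st=None):
    o,d=ray(cam,px,st); return o+d*(z-o[2])/d[2]
E
python3 - <<'E'
from h import *
s=telemetry.sense(); print(s)
for c in ['side','top']:
    save(c+'0',viewer.camera(c)); m=viewer.camera_model(c); print(c,m)
    for n in ['case_mid','case_lid','shelf_top','bay_stop','stone_box','drill_box','sanding_block','gauge','ceramic_tray','mallet','glue_bottle','router_insert']:
        print(n,[(round(x['conf'],2),np.round(x['position']),int(x['pixels'].sum()),np.round(at_z(c,x['position'],.03),3)) for x in nets.regions_of(c,n)[:4]])
print(viewer.camera_model('wrist'))
E
```

```text
pics
{'time_s': 0.0, 'q': array([-1.3806676 ,  0.31173846,  0.01399629,  1.51305431, -0.00442192,
        1.31918635, -0.0271445 ]), 'qd': array([-4.06707915e-04, -4.25070543e-04,  5.43842145e-05, -1.04769325e-03,
       -1.03279558e-04,  1.82543253e-03,  6.09942560e-04]), 'effort': array([ 4.89128633e-04, -3.79909980e+01,  1.46285919e-01, -2.30592942e+01,
        1.21975149e-02,  1.32452729e-02,  2.66553798e-06]), 'tcp_pos': array([0.12618341, 0.53458545, 0.23021516]), 'orientation': array([[-9.73276066e-01,  2.29637719e-01, -4.66096877e-04],
       [ 2.29638180e-01,  9.73273330e-01, -2.30893584e-03],
       [-7.65791014e-05, -2.35426563e-03, -9.99997226e-01]]), 'force': array([0.24968877, 0.20520896, 0.01898763]), 'wrist_torque': array([-5.26061403e-02, -5.80510086e-02, -8.05890748e-05]), 'grip_width': 0.08539932846444376}
side {'vertical_fov': 56.7380568533096, 'cx': 313.80236482107847, 'cy': 239.87616359185125, 'rvec': array([ 2.08533068, -0.61573946,  0.32904292]), 'tvec': array([-0.40238059,  0.19093865,  1.01628573])}
case_mid [(0.98, array([181., 229.]), 1091, array([0.206, 0
[... 2789 characters left out ...]
rray([0.793, 0.33 , 0.03 ])), (0.3, array([331., 160.]), 4673, array([ 0.733, -0.024,  0.03 ]))]
glue_bottle [(0.63, array([144., 209.]), 623, array([0.579, 0.495, 0.03 ]))]
router_insert [(0.71, array([330., 158.]), 4715, array([ 0.739, -0.021,  0.03 ]))]
{'vertical_fov': 65.70646984690485, 'cx': 317.96442244156026, 'cy': 250.72202401082978, 'T_tool_cam': array([[ 2.40804210e-04, -9.56978882e-01, -2.90157477e-01,
         7.32526528e-02],
       [ 9.99999890e-01,  1.13643206e-04,  4.55097818e-04,
         3.46805273e-04],
       [-4.02544575e-04, -2.90157555e-01,  9.56978804e-01,
        -1.42034688e-01],
       [ 0.00000000e+00,  0.00000000e+00,  0.00000000e+00,
         1.00000000e+00]])}
```

View pics/top0.png

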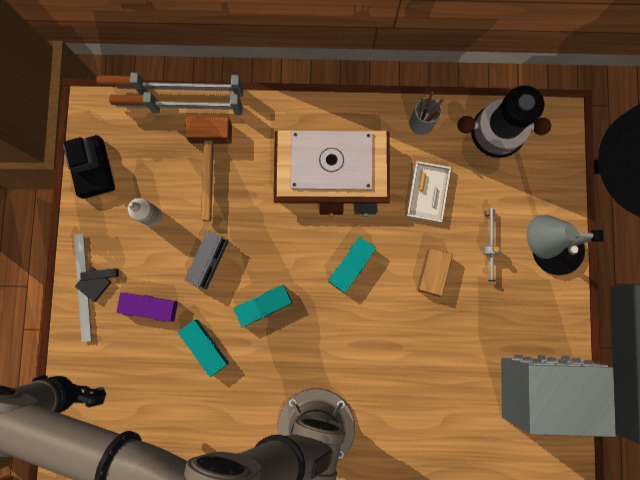

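View pics/side0.png

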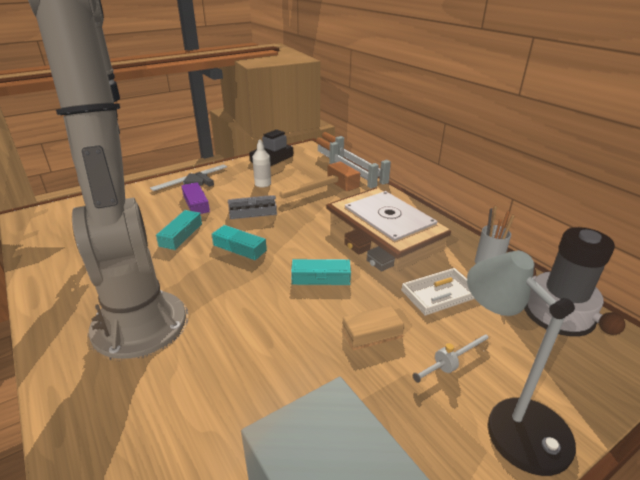

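The grey case is at top px (207,260). Its look-alikes are turquoise at (264,306), (353,265) and (204,348), and purple at (147,307). The empty bay is the left (+y) one, at about col 296; the boxes stick out at cols 331 and 366. Next I'll look closely at the case and the bay mouth.

Run:
```python
from h import *
R0=np.array([[-1,0,0],[0,1,0],[0,0,-1.]])
def snap(n,name,p,R):
    r.movep(p,R); s=telemetry.sense(); im=viewer.camera('wrist'); save(n,im)
    for nm in name:
        d=nets.regions_of('wrist',nm); print(nm,[(round(x['conf'],2),np.round(x['position'])) for x in d[:3]])
        if d: np.save('pics/'+n+nm+'.npy',d[0]['pixels'])
    np.savez('pics/'+n,tcp_pos=s['tcp_pos'],orientation=s['orientation']); print(s['tcp_pos'],s['time_s'],np.degrees(np.arctan2(s['orientation'][1,1],s['orientation'][0,1])))
snap('w1',['case_mid','case_lid'],[0.44,0.32,0.22],R0)
a=np.radians(-35)  # tilt so the camera looks ahead
Ry=np.array([[np.cos(a),0,np.sin(a)],[0,1,0],[-np.sin(a),0,np.cos(a)]])
try: snap('w2',['shelf_top','bay_stop','shelf_base'],[0.5,0.07,0.16],Ry@R0)
except r.PlanningError as e: print(e); snap('w2',['shelf_top','bay_stop'],[0.5,0.07,0.16],R0)
```

```text
case_mid [(0.96, array([313., 228.])), (0.84, array([471.,  90.])), (0.79, array([ 10., 214.]))]
case_lid [(0.85, array([340.,  16.])), (0.83, array([473.,  93.])), (0.62, array([  6., 206.]))]
[0.43878443 0.32172712 0.21997401] 2.7167 90.15588767635573
shelf_top [(0.81, array([253., 287.])), (0.28, array([526., 306.]))]
bay_stop []
shelf_base [(0.62, array([268., 250.]))]
[0.50135052 0.07131718 0.16138891] 3.8917 90.07433159137211
```

View pics/w1.png

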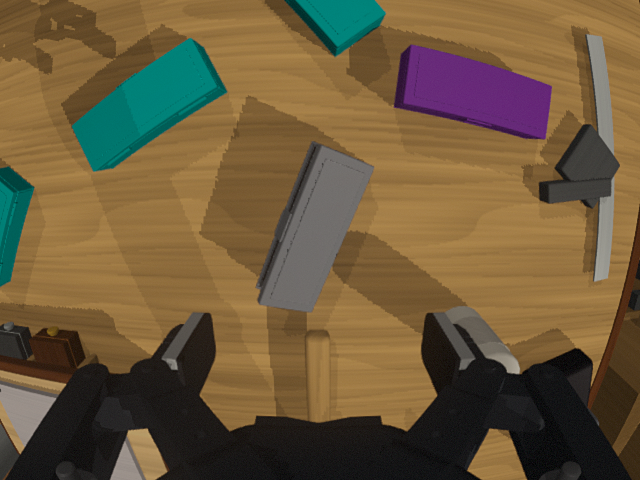

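View pics/w2.png

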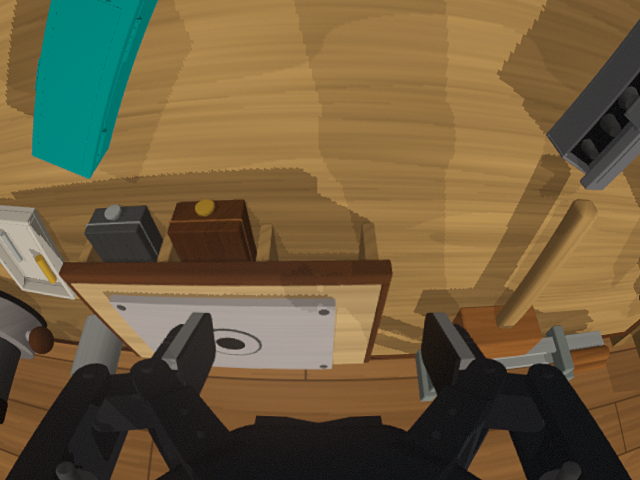

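w1 shows the grey case at (313,228): the lid's lit top face has corners near (318,143), (373,167), (310,311) and (260,300), the dark gap is on the left (world -y), so the hinge is on the +y side. w2 shows the shelf front strip from about (62,263) to (391,262), and the empty bay between the dividers at (266,240) and (368,240). I'll enlarge both for the corners.

Run:
```python
import cv2,numpy as np
a=cv2.imread('pics/w1.png')[130:325,250:385]; b=cv2.imread('pics/w2.png')
c=np.zeros((585,800,3),np.uint8); c[:,:405]=cv2.resize(a,None,fx=3,fy=3)
c[:280,410:800]=cv2.resize(b[215:285,50:147][:, :97],(390,280))   # x4.02 from (50,215)
c[290:570,410:800]=cv2.resize(b[215:285,310:407],(390,280))
cv2.imwrite('pics/crop1.png',c)
```

```text
(no output)
```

View pics/crop1.png

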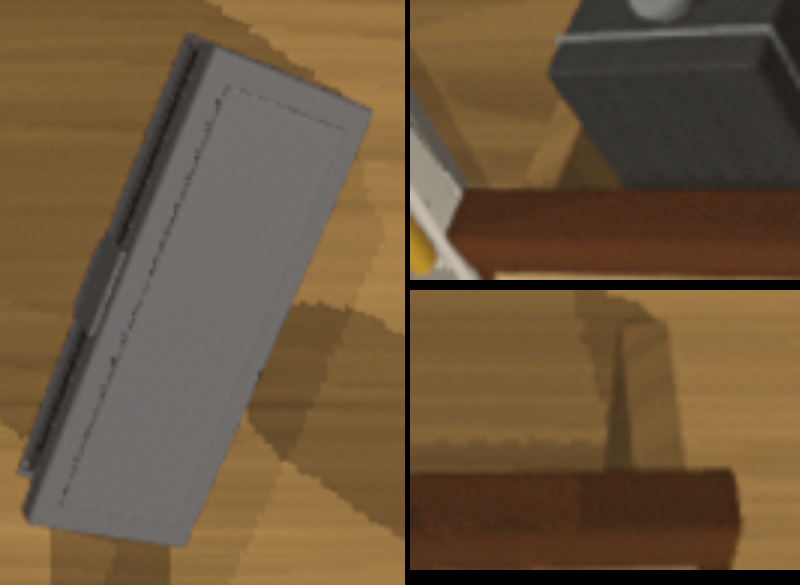

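```bash
cat > fit.py <<'E'
from h import *
from scipy.optimize import least_squares
def proj(P,z):
    m=viewer.camera_model('wrist'); f=240/np.tan(np.radians(m['vertical_fov'])/2); T=np.array(m['T_tool_cam'])
    p=(np.asarray(P)-z['tcp_pos'])@z['orientation']; p=(p-T[:3,3])@T[:3,:3]
    rr=np.hypot(p[:,0],p[:,1]); th=np.arctan2(rr,p[:,2])
    return np.c_[m['cx']+f*th*p[:,0]/rr, m['cy']+f*th*p[:,1]/rr]
def place(P,x,y,a):
    P=np.asarray(P,float); c,s=np.cos(a),np.sin(a)
    return np.c_[x+c*P[:,0]-s*P[:,1], y+s*P[:,0]+c*P[:,1], P[:,2]]
def lid(t): # lid top corners & body rim, case frame
    fy,fz=.028-.056*np.cos(t)+.009*np.sin(t), .0315+.056*np.sin(t)+.009*np.cos(t)
    hy,hz=.028+.009*np.sin(t), .0315+.009*np.cos(t)
    return [[-.075,fy,fz],[-.075,hy,hz],[.075,hy,hz],[.075,fy,fz],[-.075,-.028,.0315],[.075,-.028,.0315]]
E
python3 - <<'E'
from fit import *
z=dict(np.load('pics/w1.npz')); u=np.array([[322.3,144.7],[374,166.7],[312.3,311.7],[261,304.3],[312.7,142],[256.7,287.3]])
for n in (4,6):
    f=lambda v:(proj(place(lid(v[3]),*v[:3]),z)-u)[:n].ravel()
    s=least_squares(f,[.45,.32,-.45,.3]); print(s.x,np.degrees(s.x[2:]),np.round(s.fun.reshape(-1,2),1))
z=dict(np.load('pics/w2.npz')); u=np.array([[63.7,262.5],[59.2,273.8],[390.8,260],[392.1,272.5],[362.7,223],[373.4,222.5]])
P=[[0,-.158,.052],[0,-.158,.068],[0,.158,.052],[0,.158,.068],[.012,.138,0],[.012,.15,0]]
s=least_squares(lambda v:(proj(place(P,*v),z)-u).ravel(),[.63,-.03,0]); print(s.x,np.degrees(s.x[2]),np.round(s.fun.reshape(-1,2),1))
print('bay mouth',place([[0,.096,0],[0.1575,.096,0]],*s.x))
E
```

```text
[ 0.44352672  0.31493454 -0.37405516  0.45292269] [-21.43178225  25.95055868] [[-0.3 -0.9]
 [ 1.5 -1.1]
 [ 0.2  1. ]
 [-1.5  1.5]]
[ 0.44405466  0.31570171 -0.37480404  0.42364205] [-21.47468959  24.2729015 ] [[-0.4 -0.7]
 [ 2.2 -0.5]
 [ 0.7  1.5]
 [-1.4  1. ]
 [-0.4 -1.8]
 [-0.8  1.3]]
[ 0.60874697 -0.02515613  0.02579559] 1.477978243514587 [[-0.5  0. ]
 [-1.6  1.9]
 [ 0.2 -1.2]
 [ 1.2  2.1]
 [-1.  -0.5]
 [ 0.9 -0.1]]
bay mouth [[0.60627087 0.07081193 0.        ]
 [0.76371847 0.07487429 0.        ]]
```

Both fits are consistent: lid about 24°, case at (0.444, 0.316) with yaw -21.5°, shelf yaw 1.5°, bay centre line at y≈0.071 at the mouth. Next I'll shut the lid.

```bash
cat >> h.py <<'E'
def ori(yaw,tilt=0.):  # tool y at yaw+90deg, fingers down, tilted forward by tilt
    c,s=np.cos(yaw),np.sin(yaw); Z=np.array([[c,-s,0],[s,c,0],[0,0,1.]])
    a=-tilt; Ry=np.array([[np.cos(a),0,np.sin(a)],[0,1,0],[-np.sin(a),0,np.cos(a)]])
    return Z@Ry@np.diag([-1.,1,-1])
E
python3 - <<'E'
from h import *
c=np.array([.444,.3155]); a=np.radians(-21.5); R=ori(a); n=np.array([-np.sin(a),np.cos(a)])
p=c-.010*n
r.movep([*p,.16],R); jaws.command_gripper(0.0); print(telemetry.sense()['grip_width'])
r.servo_line([*p,.085],velocity=.1)
print(r.servo_line([*p,.030],velocity=.03,f_stop=20)); s=telemetry.sense(); print(s['tcp_pos'],s['force'],s['time_s'])
r.servo_line([*p,.12],velocity=.15); jaws.command_gripper(.085)
r.movep([.44-.02,.32,.22],ori(0)); s=telemetry.sense(); im=viewer.camera('wrist'); save('w3',im)
np.savez('pics/w3',tcp_pos=s['tcp_pos'],orientation=s['orientation']); print(s['time_s'])
cv2.imwrite('pics/w3c.png',cv2.resize(cv2.cvtColor(im,cv2.COLOR_RGB2BGR)[130:330,230:400],None,fx=3,fy=3))
E
```

```text
0.00022699460806045014
True
[0.44028212 0.30513973 0.04057292] [-2.19887865 -0.27134285  6.86411944] 8.0667
10.025
```

View pics/w3c.png

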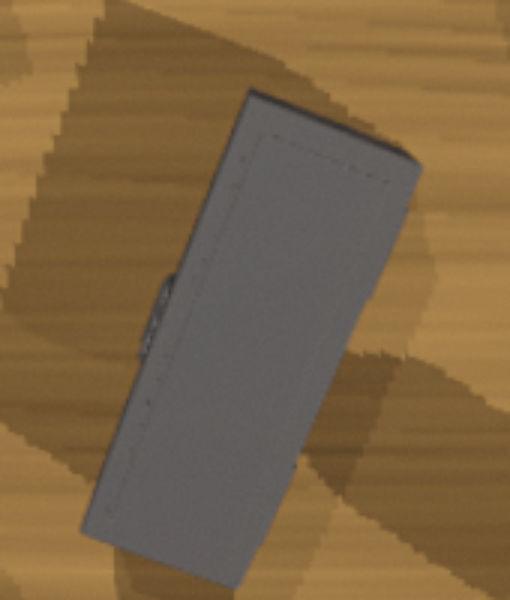

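TCP stopped at z = 40.6 mm, and the crop shows the lid flat with no gap: shut. I'll refit the case pose, then grip its rear end and slide it into the bay mouth.

Run:
```python
from fit import *
z=dict(np.load('pics/w3.npz')); u=np.array([[250,92],[420,165],[237,587],[82,532]])/3.+[230,130]
s=least_squares(lambda v:(proj(place(lid(v[3]),*v[:3])[:4],z)-u).ravel(),[.444,.316,-.375,.02]); x,y,a,t=s.x
print(s.x,np.round(s.fun,1)); assert abs(x-.444)<.01 and abs(y-.3155)<.01
s=least_squares(lambda v:(proj(place(lid(0),*v)[:4],z)-u).ravel(),[.444,.316,-.375]); x,y,a=s.x; print(s.x,np.round(s.fun,1))
g=np.array([x,y])-.055*np.array([np.cos(a),np.sin(a)])
r.movep([*g,.10],ori(a)); r.servo_line([*g,.005],velocity=.12,f_stop=15)
print(telemetry.sense()['tcp_pos']); jaws.command_gripper(.03); q=telemetry.sense(); print('grip',q['grip_width'],q['force'],q['time_s'])
b=.0258; L=lambda X:[X,.0708+(X-.6063)*b,.005]
print(r.servo_line(L(.43),ori(b),velocity=.12,f_stop=30)); q=telemetry.sense(); print(q['tcp_pos'],q['force'],q['grip_width'],q['time_s'])
save('top1',viewer.camera('top')); s=q; im=viewer.camera('wrist'); save('w4',im); np.savez('pics/w4',tcp_pos=s['tcp_pos'],orientation=s['orientation'])
c=np.zeros((480,800,3),np.uint8); T=cv2.imread('pics/top1.png')[130:330,220:400]; c[:,:432]=cv2.resize(T,(432,480)); c[:,440:]=cv2.resize(cv2.imread('pics/w4.png'),(360,270))[0:1].repeat(480,0)*0; c[:270,440:]=cv2.resize(cv2.imread('pics/w4.png'),(360,270)); cv2.imwrite('pics/c4.png',c)
```

```text
[ 0.44459137  0.31507797 -0.37596131 -0.06555045] [-1.2 -0.3  1.5 -0.4  0.6  1.7 -0.9 -0.7]
[ 0.4439789   0.31471527 -0.3777943 ] [-1.  -0.5  1.8 -0.8  0.6  1.4 -1.5  0.4]
[0.39381829 0.33566146 0.00599307]
grip 0.05539083353892489 [-1.02301353 -0.95047687  5.69723829] 11.9667
False
[0.43087093 0.06957325 0.00592832] [-0.92300209  5.68025883  5.89772371] 0.05496468415087283 14.375
```

View pics/c4.png

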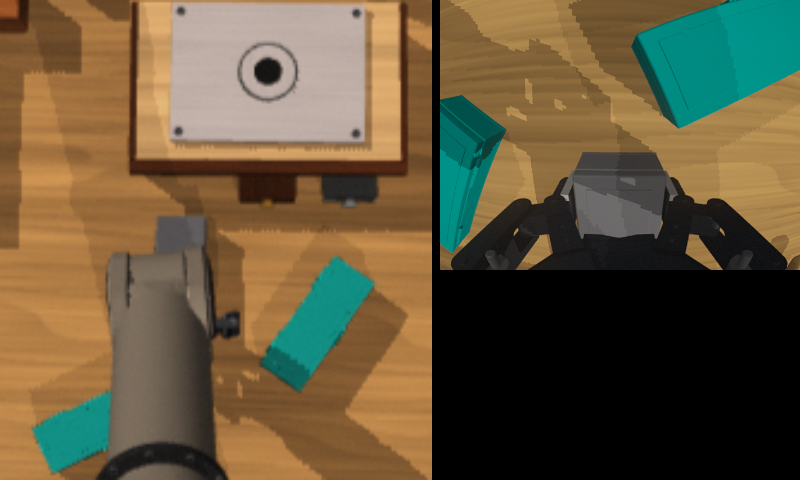

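The case is held (55 mm) and lined up with the left bay; the crop shows its front end at top px (296,220), in front of the gap. Next I'll insert it as far as the upright gripper allows and release it, then check that the tilted push poses can be reached.

Run:
```python
from h import *
print(at_z('top',[295.6,220],.0405))
b=.0258; L=lambda X,z=.005:[X,.0708+(X-.6063)*b,z]
print(r.servo_line(L(.558,.006),ori(b),velocity=.08,f_stop=15)); q=telemetry.sense(); print(q['tcp_pos'],q['force'],q['grip_width'],q['time_s'])
jaws.command_gripper(.072); r.servo_line(L(.556,.11),velocity=.15); r.servo_line(L(.47,.13),velocity=.2)
for t in (40,45,50,55):
    print(t,[(None if (j:=solver.inverse_kinematics(np.array(L(X,z)),ori(b,np.radians(t)))) is None else np.round(j,2)) for X,z in ((.5,.1),(.5,.018),(.615,.018))])
print(telemetry.sense()['time_s'])
```

```text
[0.5579606  0.07004016 0.0405    ]
True
[0.43071762 0.06963771 0.00594142] [-1.4201326   0.7194044   5.10413014] 0.05518648589753713 14.8167
40 [array([ 0.73,  0.18, -1.08,  2.43,  1.81,  0.33, -0.39]), array([ 0.62,  0.59, -1.07,  2.5 ,  2.17,  0.75, -0.64]), array([ 0.63,  0.77, -1.08,  2.22,  2.04,  0.75, -0.31])]
45 [array([ 0.69,  0.21, -1.06,  2.51,  2.17,  0.45, -0.75]), None, array([ 0.63,  0.82, -1.08,  2.28,  2.25,  0.85, -0.47])]
50 [None, None, array([ 0.63,  0.9 , -1.08,  2.34,  2.42,  0.99, -0.57])]
55 [None, None, array([ 0.64,  1.  , -1.08,  2.38,  2.56,  1.15, -0.61])]
16.9583
```

The force stop tripped on the start-up transient, so the case was released 128 mm short, undisturbed in front of the bay. I'll re-grip and repeat with a higher threshold.

Run:
```python
from h import *
b=.0258; L=lambda X,z=.005:[X,.0708+(X-.6063)*b,z]
r.servo_line(L(.431,.11),ori(b),velocity=.2); r.servo_line(L(.431,.006),velocity=.12,f_stop=20)
print(telemetry.sense()['tcp_pos']); jaws.command_gripper(.03); q=telemetry.sense(); print(q['grip_width'],q['force'],q['q'].round(2))
for X in (.50,.558):
    hit=r.servo_line(L(X,.006),velocity=.06,f_stop=30); q=telemetry.sense(); print(hit,q['tcp_pos'],q['force'],q['grip_width'],q['time_s'])
    if hit: break
s=q; save('top2',viewer.camera('top')); save('side2',viewer.camera('side'))
c=np.zeros((480,800,3),np.uint8); c[:,:432]=cv2.resize(cv2.imread('pics/top2.png')[130:330,220:400],(432,480)); c[:360,440:]=cv2.resize(cv2.imread('pics/side2.png')[180:300,290:410],(360,360)); cv2.imwrite('pics/c5.png',c)
```

```text
[0.43198511 0.06639376 0.00658254]
0.054950204926876904 [-0.91270805  1.88640756  5.47972531] [-0.31  0.36  0.15  2.09 -0.08  0.7   1.48]
True [0.43171586 0.06757579 0.00723408] [-2.03125983 -0.82400859  5.66431099] 0.05523882740593896 19.0167
```

View pics/c5.png

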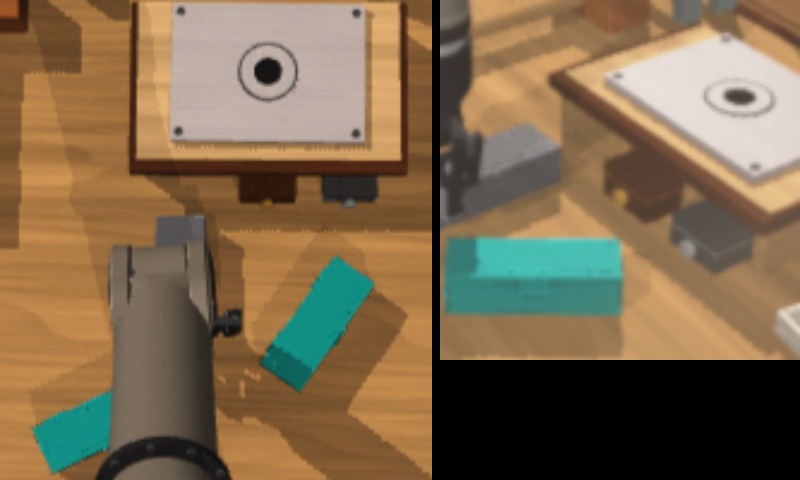

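Run:
```python
from h import *
b=.0258; L=lambda X,z=.005:[X,.0708+(X-.6063)*b,z]
S=lambda:(lambda q:print(q['tcp_pos'].round(4),q['force'].round(1),round(q['grip_width'],4),q['time_s']))(telemetry.sense())
r.wait(.3); S(); r.servo_line(L(.432,.0075),ori(b),velocity=.02); S()
for X in (.45,.50,.558):
    hit=r.servo_line(L(X,.0075),velocity=.06,f_stop=45); print(hit); S()
    if hit: break
```

```text
[0.4317 0.0676 0.0073] [-2.   0.1  5.3] 0.0554 19.4167
[0.431  0.0659 0.0073] [-1.3 -1.3 -0.6] 0.0552 19.6833
True
[0.4315 0.0661 0.0071] [-2.   0.5  4.7] 0.0551 19.9583
```

Run:
```python
from h import *
b=.0258; L=lambda X,z=.005:[X,.0708+(X-.6063)*b,z]
S=lambda:(lambda q:(print(q['tcp_pos'].round(4),q['force'].round(1),round(q['grip_width'],4),q['time_s']),q)[1])(telemetry.sense())
S()
for X in (.437,.45,.48,.52,.558):
    r.servo_line(L(X,.0075),velocity=.05); q=S()
    if np.linalg.norm(q['force'][:2])>15 or abs(q['tcp_pos'][0]-X)>.006: break
im=viewer.camera('side'); save('side3',im); cv2.imwrite('pics/c6.png',cv2.resize(cv2.imread('pics/side3.png')[180:300,290:430],(700,600)))
```

```text
[0.4315 0.0661 0.0071] [-2.   0.5  4.7] 0.0551 19.9583
[0.4369 0.0664 0.0073] [-2.5  0.5 -0.8] 0.0551 20.2583
[0.4498 0.0667 0.0071] [-1.1  0.3 -2.6] 0.0553 20.6667
[0.4798 0.0674 0.0072] [-0.6  0.8 -5.2] 0.0554 21.4167
[0.5195 0.0686 0.0073] [-0.   0.1 -5.7] 0.055 22.3667
[0.5575 0.0695 0.0073] [ 0.5  0.8 -4.8] 0.0553 23.275
```

View pics/c6.png

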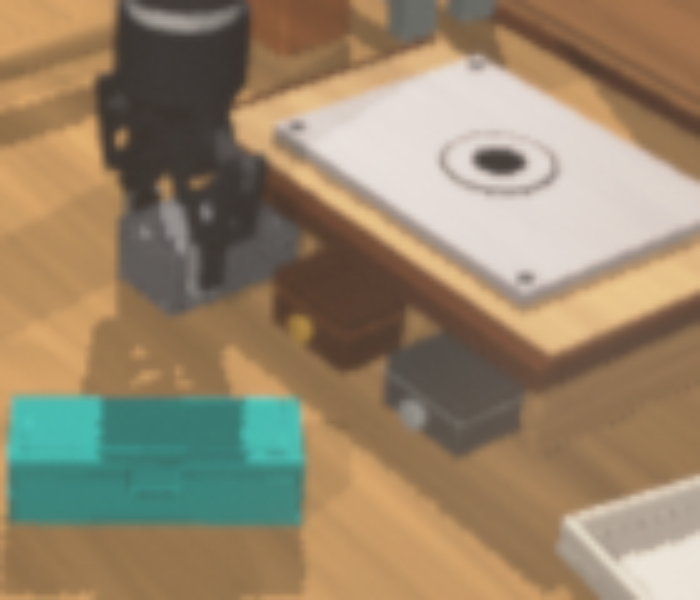

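The case is well into the bay mouth with the front end clear of the shelf. I'll release it, tilt the tool and push it by its rear end, using small steps and reading the force at each one.

Run:
```python
from h import *
b=.0258; L=lambda X,z=.005:[X,.0708+(X-.6063)*b,z]
S=lambda:(lambda q:(print(q['tcp_pos'].round(4),q['force'].round(1),round(q['grip_width'],4),q['time_s'],q['q'].round(2)),q)[1])(telemetry.sense())
jaws.command_gripper(.07); r.servo_line(L(.557,.12),velocity=.15); r.servo_line(L(.47,.15),velocity=.2); jaws.command_gripper(.03); S()
R=ori(b,np.radians(40))
try: r.servo_line(L(.50,.12),R,velocity=.1); print('line')
except r.PlanningError as e: print(e); r.movep(L(.50,.12),R)
S()
try: r.servo_line(L(.50,.018),velocity=.1); S()
except r.PlanningError as e: print(e)
im=viewer.camera('wrist'); save('w7',im); save('side7',viewer.camera('side'))
c=np.zeros((400,800,3),np.uint8); c[:300,:400]=cv2.resize(cv2.imread('pics/w7.png'),(400,300)); c[:,400:]=cv2.resize(cv2.imread('pics/side7.png')[150:310,270:430],(400,400)); cv2.imwrite('pics/c7.png',c)
```

```text
[0.4702 0.0673 0.1498] [ 0.1 -0.1  0.9] 0.03 25.6 [-0.31  0.25  0.16  1.81 -0.05  1.12  1.47]
the arm cannot follow that straight line within its joint ranges
[0.5008 0.0675 0.1206] [ 0.   0.2 -0.4] 0.0298 27.05 [ 0.91  0.12 -1.23  2.41  1.58  0.28 -0.16]
[0.5006 0.0681 0.0186] [-0.1  0.3  0.4] 0.0302 28.2167 [ 0.65  0.62 -1.1   2.49  2.16  0.78 -0.62]
```

View pics/c7.png

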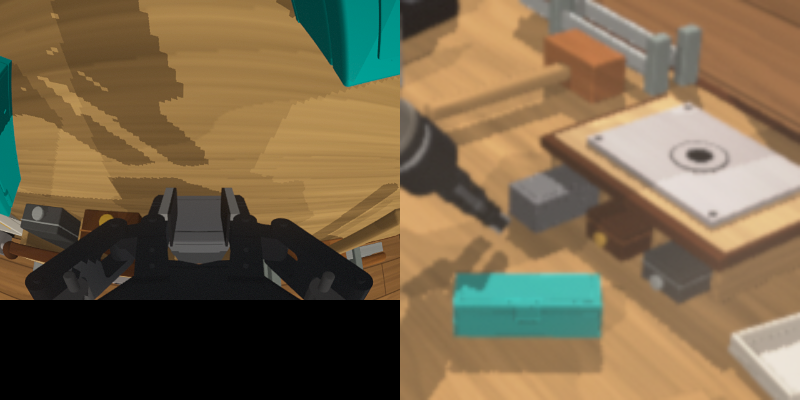

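Run:
```python
from h import *
b=.0258; L=lambda X,z=.018:[X,.0708+(X-.6063)*b,z]
S=lambda:(lambda q:(print(q['tcp_pos'].round(4),q['force'].round(1),q['wrist_torque'].round(2),q['time_s']),q)[1])(telemetry.sense())
X=.50
for X in (.53,.56,.585): r.servo_line(L(X),velocity=.05); q=S()
base=q['force'][0]
while X<.628 and q['force'][0]>-14:
    X+=.002; r.servo_line(L(X),velocity=.02); q=S()
```

```text
[0.53   0.0689 0.0179] [ 0.3 -0.7 -0.6] [-0.07  0.68 -0.  ] 29.0667
[0.5598 0.0695 0.0178] [-1.1  0.6 -0.1] [-0.04  1.04  0.04] 29.8167
[0.5858 0.07   0.0185] [-0.1 -0.1  0.2] [-0.02  0.76 -0.01] 30.4667
[0.5868 0.0704 0.0183] [-4.  -0.2  2.5] [-0.1   0.87 -0.07] 30.7167
[0.5884 0.0706 0.0179] [-4.5 -2.   4.1] [-0.1   1.   -0.02] 30.9667
[0.5904 0.0708 0.0178] [-4.8 -0.   2.3] [-0.02  1.12  0.01] 31.2167
[0.5926 0.0706 0.0176] [-3.9  1.   1.8] [0.03 1.15 0.09] 31.4667
[0.5949 0.0706 0.0178] [-3.1 -0.3 -0. ] [0.05 1.24 0.08] 31.7167
[0.5971 0.0705 0.0179] [-2.4  0.1 -1.9] [0.   1.2  0.11] 31.9667
[0.5992 0.0706 0.018 ] [-3.   1.1 -1.6] [-0.    1.19  0.12] 32.2167
[0.6012 0.0707 0.0181] [-2.2  0.9 -0.8] [-0.01  1.14  0.04] 32.4667
[0.6032 0.0707 0.0181] [-2.7  1.  -0.7] [-0.04  1.14  0.11] 32.7167
[0.6052 0.0708 0.0181] [-3.   0.4 -0.2] [0.08 1.12 0.04] 32.9667
[0.6071 0.0709 0.018 ] [-3.7  1.2 -1.1] [0.01 1.14 0.09] 33.2167
[0.6086 0.0711 0.018 ] [-6.5  0.5  2. ] [-0.06  1.16  0.03] 33.4667
[0.6087 0.0712 0.0173] [-12.9  -1.2   8.2] [-0.21  1.54 -0.23] 33.7167
[0.6088 0.0714 0.0165] [-19.5  -2.4  13.4] [-0.55  1.98 -0.4 ] 33.9667
```

There's a firm contact at TCP x = 0.6088 (about 19 N, and it stalled), which is where the rail should be. I'll back off, clear and check.

Run:
```python
from h import *
b=.0258; L=lambda X,z=.018:[X,.0708+(X-.6063)*b,z]
r.servo_line(L(.59),velocity=.05); r.servo_line(L(.50,.03),velocity=.1); r.servo_line(L(.50,.12),velocity=.12)
r.wait(.3); s=telemetry.sense(); print(s['tcp_pos'],s['force'],s['time_s'])
im=viewer.camera('wrist'); save('w8',im); np.savez('pics/w8',tcp_pos=s['tcp_pos'],orientation=s['orientation'])
save('side8',viewer.camera('side')); save('top8',viewer.camera('top'))
c=np.zeros((600,800,3),np.uint8); c[:360,:480]=cv2.resize(cv2.imread('pics/w8.png'),(480,360)); c[:320,480:]=cv2.resize(cv2.imread('pics/side8.png')[190:290,310:410],(320,320))
from fit import proj,place
P=place([[.0075,.096,.02],[.0,.096,.052]],.6087,-.0252,.0258); print(proj(P,s))
u=proj(P,s)[0].astype(int); x0=max(0,min(540,u[0]-50)); y0=max(0,min(430,u[1]-25)); print(x0,y0)
c[360:600,:480]=cv2.resize(cv2.imread('pics/w8.png')[y0:y0+50,x0:x0+100],(480,240)); cv2.imwrite('pics/c8.png',c)
```

```text
[0.49969982 0.06830059 0.11947869] [-0.3214316   0.09184614 -0.25204396] 36.9167
[[317.12792448 261.17500102]
 [317.12119364 291.66016029]]
267 236
```

View pics/c8.png

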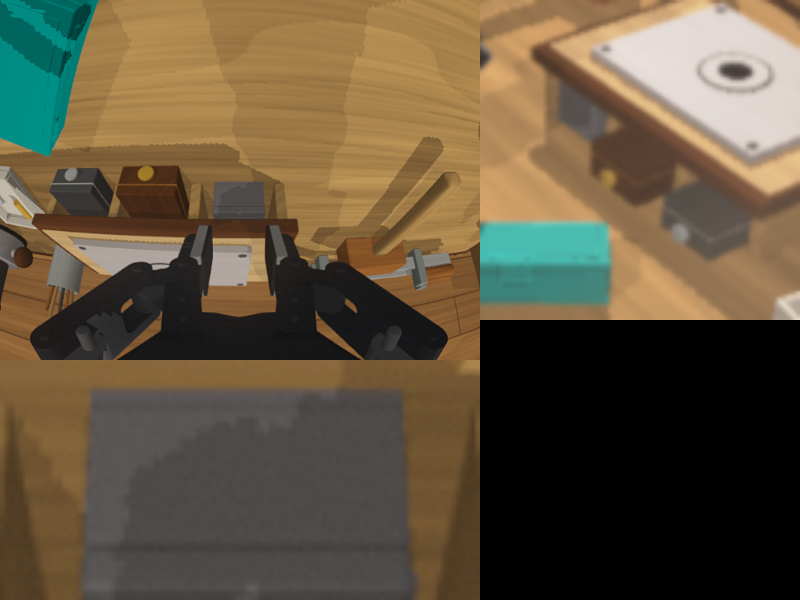

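Run:
```python
from h import *
z=dict(np.load('pics/w8.npz'))
a,b=[at_z('wrist',[267+x/4.8,236+(y-360)/4.8],0.,z) for x,y in ((92,389),(402,390))]
print(a,b,np.linalg.norm(a-b),'yaw deg',np.degrees(-np.arctan2((b-a)[0],(b-a)[1])))
for n in ('stone_box','drill_box','router_insert','sanding_block','mallet','ceramic_tray'): 
    d=nets.regions_of('top',n); print(n,d[0]['position'].round() if d else None)
```

```text
[0.61554222 0.04437583 0.        ] [0.61449144 0.09993772 0.        ] 0.05557182832284403 yaw deg 1.0834502549286393Traceback (most recent call last):
  File "<stdin>", line 6, in <module>
AttributeError: 'list' object has no attribute 'round'. Did you mean: 'count'?
```

The case's outer end is about 8 mm inside the edge (5–10 expected), and its yaw is 1.1° against the shelf's 1.5°, which is within measuring error. The robot is clear of everything, so I'm handing in.

Run:
```python
from h import *
hand_in(); print(telemetry.sense()['time_s'])
```

```text
the job is handed in; nothing more can be done
the job is handed in; nothing more can be done
```

The case is shut, fully in the empty bay and pressed against the stop rail, and the job is handed in. The last clock reading, shortly before the hand-in, was about 37 s.

**What I did:**
- I pressed the lid down with shut fingers. They stopped at 40.6 mm, the height of the shut case, and the picture showed no gap.
- I gripped the case by its rear end and slid it into the left (+y) bay. I then pushed it home by its end with the tool tilted 40°, in 2 mm steps, until it stalled on the rail at about 19 N.

**Last checks:**
- **Position:** the outer end is about 8 mm inside the shelf edge, within the 5 to 10 mm expected.
- **Squareness:** the case measured 1.1° of yaw and the shelf 1.5°. They differ by 0.4°, about what I can measure.
- **Surroundings:** in the last pictures the stowed boxes, the plate on the shelf and the nearby items looked unmoved. The robot touched nothing.

**What went wrong:**
- The force stop tripped three times as the gripped case started to move. I released and re-gripped it once, then slid it in without the stop, reading the force at each step.
- My network check that the other things had not moved crashed on a coding slip, and I did not repeat it. That check rests on the pictures alone.

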